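# Put the pair of lasts away and close the last box

### The arm

A 6-joint arm with a two-finger parallel gripper is mounted at the origin on the work surface. World frame = base frame: x ahead of the robot, y to its left, z up, the work surface at z = 0. Lengths are in m, angles in rad, forces in N, time in s.
With the tool pointing down it reaches from about 0.325 to 0.775 m from the base axis. Payload 9.3 kg.
Tool frame: the origin (TCP) lies where the fingers leave the gripper's body, on its centre line; the fingertips stand 73 mm ahead of it and the grasp point (between the pads) lies 54 mm ahead of it; z points along the fingers, y is the direction in which the jaws open and shut (so a half turn about z gives the same grasp; the last joint's range is limited). The gripper opens to 85 mm and grips with 20 to 120 N. Pads are 22 mm wide; open, the fingers measure 114 mm over their backs; the gripper's body (76 mm by 85 mm) begins 54 mm behind the grasp point. The pads swing forward as they close: fully open they stand 13 mm farther back than shut.
Start: joints at [-1.48, 0.259, 0.021, 1.334, 0, 1.418], TCP at [0.133, -0.534, 0.304] pointing down, gripper open.
Joint ranges: [-3.04, 3.04], [-0.91, 1.82], [-1.04, 1.36], [-1.92, 1.95], [-1.52, 1.45], [-3.14, 3.14]. Speed limits (rad/s): [2.22, 2.22, 2.79, 3.14, 3.14, 3.14].

### API

Orientations are given as a rotation vector (axis times angle).
In Python, from rig import movep, line_to, set_joints, set_gripper, wait, solve_ik, state, grab_frame, PlanningError, finish_job gives the robot as it stands. The module is installed in compiled form; this text tells all that it offers. Calls block until the motion is done:
- movep(position, orientation): joint-space move of the TCP to a pose.
- line_to(position, rot=None, rate=0.15, stop_force=None): straight line of the TCP; rot=None keeps the orientation; rate is the mean speed in m/s. With stop_force (N) it stops when the force on the tool has changed by that much, and returns True; else False.
- set_joints(angles): joint-space move.
- set_gripper(opening, grip_force=None): finger opening in m; grip_force is the grip in N (None keeps the last); returns when the fingers have stopped.
- wait(seconds).
- solve_ik(position, orientation): joint angles nearest the present ones, or None.
- state(): the state.
- grab_frame(name): name is "side" or "top" or "wrist"; returns a dict with "img" (384x512x3 uint8, red, green, blue), "mtx" (3x3 intrinsics, pixels), "dist_coeffs" ([k1, k2, p1, p2, k3] as OpenCV has them; the pictures are not rectified), "R" (3x3) and "t" (3): a world point X has camera coordinates R X + t; the wrist camera has in their place "mount" (4x4, takes a point from camera to tool coordinates, whose origin is the TCP and whose axes are the flange's). Camera axes: x right, y down, z forward; pixel columns grow to the right and rows downward; lengths in m; the calibration is good to about 2 mm. A picture is of the moment at which its call begins: read the wrist's pose just before it. There is no depth.
A pose or a line that the arm cannot do raises PlanningError and nothing moves.
- finish_job(): hands the job in, once; it reports no verdict.
The state is a dict: "clock": time; "joint_positions": joint angles; "dq": joint speeds; "effort": joint torques, N m; "tcp_pos": TCP position; "ee_rot": TCP orientation; "ft_force": force on the tool from outside, world axes, zero at the start; "moment": the same for the moment, N m; "gripper_width": finger opening in m.
Only numpy, scipy, OpenCV 4.12 (cv2) and the standard library are available. Lean on these libraries where they do the work, as an engineer would, in place of code of your own. Each camera call takes 0.05 s, during which the arm holds its last target. There are 200 camera calls.

### The job

A tray with a pair of wooden lasts stands part-way out of the green-lidded last box. With the fingertips, gently push the tray fully home into the box by its front or knob, then push the open green lid down until it is fully shut; no slamming. Do not pick up or lift anything, do not touch the two lasts (they must stay standing in the tray), leave everything else on the bench where it is, and finish clear of the box.

Things in the scene. Friction and masses are not known exactly. Their poses are not given: they have to be found in the camera images.
- lastbox: Last box: pale wooden box, fixed to the bench, open at the front, no floor of its own. Two side walls 120 mm high and 12 mm thick, 190 mm apart inside, run from x = -100 mm (the open front, towards the robot) to x = +112 mm; a 12 mm back wall has its inner face at x = +100 mm and stops the tray. Origin: on the bench surface, at the place where the tray's centre lies when the tray is home. x points into the box (from the open front to the back), y to the left, z up.
- tray: Loose open wooden tray on the bench, partly inside the box, 200 mm deep (x) by 180 mm wide (y) by 55 mm high, walls and floor 8 mm, dark front face, about 0.4 kg plus the two lasts; it slides with a few newtons. Origin: centre of its underside. x points from its front to its back. When it is fully home against the back wall its origin coincides with that of the last box and its front is level with the front ends of the box's side walls.
- tray_knob (a point): Centre of the outer face of the round pale knob on the tray's front: a disc of 34 mm diameter, 12 mm thick, its face 26 mm in front of the tray's front wall and its centre 32 mm above the bench. Same axes as the tray.
- lid (a joint): Angle of the green lid about its hinge, rad: 0 = shut (level, resting on the box's walls), growing as it opens upwards; it starts between 0.65 and 0.95. A stiff hinge: it stays at whatever angle it is left and needs about 1 to 3 N at its free edge to be pushed down.
- lid_hinge (a point): Middle of the lid's hinge line, along the top outer edge of the box's back wall (x = +112 mm, y = 0 in the last box's frame), 120 mm above the bench. Fixed on the lid: its x axis lies in the lid and points away from the free edge, its y axis lies along the hinge, its z axis is square to the lid's outer (upper) face. The lid is a 220 mm long (x), 214 mm wide (y), 10 mm thick board that reaches from this point towards -x; its outer face lies at z = +10 mm and is free of knobs.
- lid_edge (a point): Middle of the lid's free edge, on its outer (upper) face: 220 mm from the hinge. Same axes as lid_hinge. With the lid shut it is 130 mm above the bench, 8 mm in front of the box's walls.
- last_left: Child's beech shoe last standing loose in the left (+y) half of the tray, 150 mm long, 54 mm wide, 75 mm high, toe towards the tray's front. Origin: middle of its sole. z up. Not to be touched.
- last_right: The other last of the pair, standing in the right (-y) half of the tray; same size and axes. Not to be touched.
- hammer: Bystander: hammer lying on the bench, 260 mm long. Origin under its middle, x along the handle.
- spare_last: Bystander: dark brown single last on the bench, 150 by 54 by 75 mm. Origin: middle of its sole.
- wax_tin: Bystander: round brass-coloured tin, 70 mm across, 34 mm high. Origin: centre of its underside.
- dye_bottle: Bystander: small amber bottle, 48 mm across, 85 mm high. Origin: centre of its underside.
- brush: Bystander: dark wooden brush lying on the bench, 200 mm long, 42 mm wide. Origin under its middle, x along the handle.

How it is judged:
On the way, in this order (a step that is already met when the one before it is completed fails the run):
1. the tray is fully home while the lid is still open (x of tray in the frame of lastbox above -0.006 m and height (world z) of tray below 0.012 m and value of joint lid above 0.4 rad), for 0.2 s.
2. the lid is shut, the tray still home (x of tray in the frame of lastbox above -0.006 m and height (world z) of tray below 0.012 m and value of joint lid below 0.04 rad), for 0.2 s.
At the end, for the whole second after the job is handed in: The tray is within 6 mm of its home position and flat on the bench, the lid is shut (under 0.04 rad), both lasts stand upright in the tray (within 0.2 rad), all is at rest, and no bystander has moved more than 30 mm (all of step 2 and linear speed of each of tray, last_left, last_right below 0.02 m/s and angle between each of last_left, last_right's own z axis and vertical below 0.2 rad and z of each of last_left, last_right in the frame of tray below 0.02 m and distance of each of hammer, spare_last, wax_tin, dye_bottle, brush from where it was at the start of the episode below 0.03 m); the robot touches nothing.
It fails at once if the tray is lifted off the bench, or the lid is lifted farther open (height (world z) of tray above 0.015 m or value of joint lid above 1.1 rad).
It fails at once if the tray is rammed (faster than 0.4 m/s) or the lid slammed (faster than 3 rad/s) (linear speed of tray above 0.4 m/s or velocity of joint lid below -3 rad/s).
It fails at once if the robot touches a last in the tray (contact force between any of the fingers, the arm and last_left above 0.5 N or contact force between any of the fingers, the arm and last_right above 0.5 N).
It fails at once if a last falls over or leaves the tray (angle between any of last_left, last_right's own z axis and vertical above 0.4 rad or z of any of last_left, last_right in the frame of tray above 0.035 m).
It fails at once if a bystander is moved more than 30 mm (distance of any of hammer, spare_last, wax_tin, dye_bottle, brush from where it was at the start of the episode above 0.03 m).
It also fails if it takes over 45 s, if anything falls off the work surface, if the arm or the gripper's body presses on something with over 40 N, if the wrist force passes 120 N, or if a joint passes its speed limit or range.

## Working session

There is one attempt and no reset: what is moved stays moved. The work goes in short steps, each a Python script; the robot and the scene stay as the last script left them, time stands still between calls to the robot, and variables do not carry over. Pictures are saved under pics/ and viewed, about 8 in all and at most 12, crops included, and the job is handed in when it is done.

```bash
mkdir -p pics && python3 - <<'E'
from rig import *
import cv2,numpy as np,pickle
d={}
for n in("side","top"):
    f=grab_frame(n);d[n]=f
    cv2.imwrite(f"pics/{n}0.png",f["img"][:,:,::-1])
    print(n,f["mtx"].tolist(),f["dist_coeffs"],(-np.array(f["R"]).T@f["t"]).round(3))
pickle.dump(d,open("f0.pkl","wb"));s=state();print(s["clock"],s["tcp_pos"],s["ee_rot"],s["gripper_width"])
E
```

```text
side [[460.98729160359306, 0.0, 254.2604678437367], [0.0, 460.98729160359306, 185.27069802820543], [0.0, 0.0, 1.0]] [-0.13504059  0.          0.          0.          0.        ] [0.509 0.645 1.085]
top [[363.12504518313324, 0.0, 260.6353825145678], [0.0, 363.12504518313324, 188.09848976207263], [0.0, 0.0, 1.0]] [-0.01217151  0.          0.          0.          0.        ] [ 0.556 -0.018  1.068]
0.1 [ 0.13274214 -0.53356718  0.30331939] [-3.11707594e+00 -3.81878035e-01 -1.70944736e-05] 0.08560766412448997
```

View pics/side0.png

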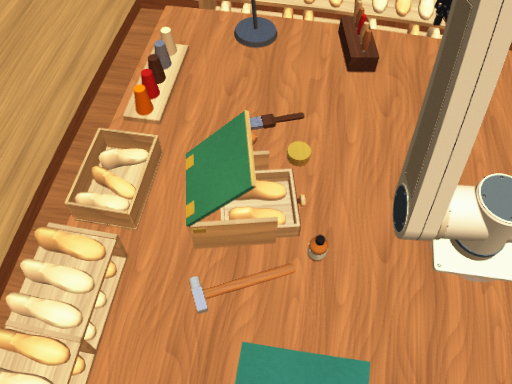

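View pics/top0.png

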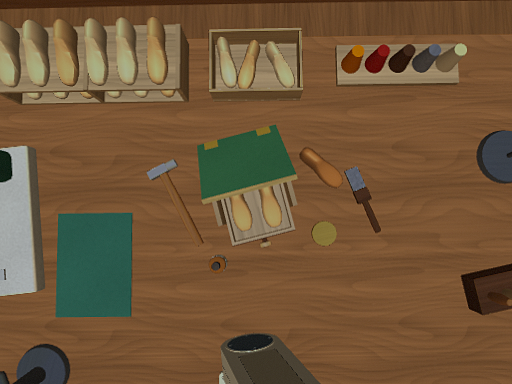

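Top: open box around (248,185), knob at about (265,243), lid green quad (197,150)-(270,127)-(296,180)-(202,200). The bottle (217,263) and tin (323,233) flank the knob. Side: knob at about (303,200). Next, enlarged crops for exact corners.

```bash
python3 - <<'E'
import pickle,cv2,numpy as np
d=pickle.load(open("f0.pkl","rb"))
o=[]
for n,(r,c) in {"top":(115,185),"side":(105,180)}.items():
    a=cv2.resize(d[n]["img"][r:r+150,c:c+130,::-1],None,fx=3,fy=3,interpolation=cv2.INTER_CUBIC)
    for k in range(0,130,10): cv2.line(a,(k*3,0),(k*3,12 if (c+k)%50==0 else 5),(255,255,255),1)
    for k in range(0,150,10): cv2.line(a,(0,k*3),(12 if (r+k)%50==0 else 5,k*3),(255,255,255),1)
    o.append(a)
cv2.imwrite("pics/crop.png",np.hstack(o))
E
```

```text
(no output)
```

View pics/crop.png

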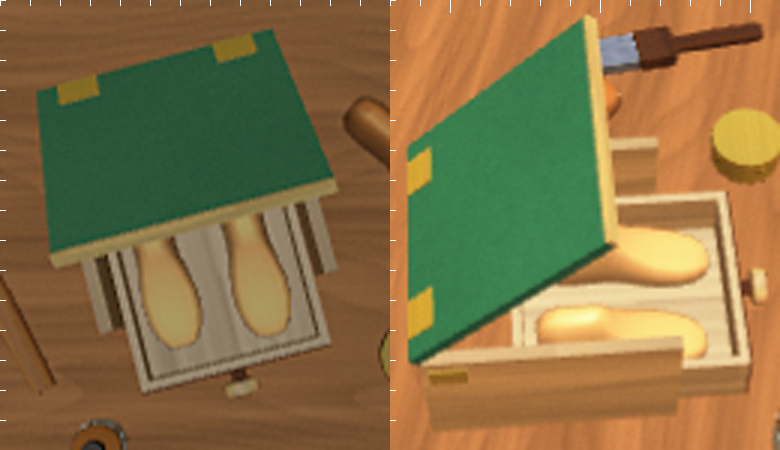

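Crop reads: green lid corners, tray front rim corners, wall front tops and knob all visible in both views. Triangulating these.

```bash
cat > tri.py <<'E'
import cv2,numpy as np
def tri(d,pt,ps):
    q=[];P=[]
    for n,p in(("top",pt),("side",ps)):
        f=d[n];q.append(cv2.undistortPoints(np.array([[p]],float),f["mtx"],f["dist_coeffs"]).reshape(2,1))
        P.append(np.hstack([f["R"],np.reshape(f["t"],(3,1))]))
    X=cv2.triangulatePoints(P[0],P[1],q[0],q[1])[:,0];X=X[:3]/X[3]
    err=[np.linalg.norm((lambda c:c[:2]/c[2])(P[i]@np.r_[X,1])-q[i][:,0])*[363,461][i] for i in(0,1)]
    return X,err
E
python3 - <<'E'
import pickle,numpy as np
from tri import tri
d=pickle.load(open("f0.pkl","rb"))
C={"hingeL":((37,92),(408,362)),"hingeR":((272,30),(408,148)),"edgeL":((52,254),(616,242)),"edgeR":((333,181),(588,16)),
"knob":((240,388),(760,285)),"trayL":((147,390),(749,368)),"trayR":((329,345),(727,195)),"wallL":((104,333),(683,340)),"wallR":((336,270),(657,140))}
R={}
for k,(a,b) in C.items():
    X,e=tri(d,(185+a[0]/3,115+a[1]/3),(180+(b[0]-390)/3,105+b[1]/3));R[k]=X
    print(k,X.round(3),np.round(e,1))
n=np.linalg.norm
print("lid w",n(R["hingeL"]-R["hingeR"]),n(R["edgeL"]-R["edgeR"]),"len",n(R["hingeL"]-R["edgeL"]),n(R["hingeR"]-R["edgeR"]))
h=(R["hingeL"]+R["hingeR"])/2;e=(R["edgeL"]+R["edgeR"])/2;v=e-h
print("hinge",h,"edge",e,"ang",np.arctan2(v[2],n(v[:2])),"yaw(v)",np.arctan2(-v[1],-v[0]))
for a,b in(("hingeL","hingeR"),("edgeL","edgeR"),("trayL","trayR"),("wallL","wallR")):
    w=R[a]-R[b];print(a,n(w),"yaw",np.arctan2(-w[0],w[1]))
E
```

```text
hingeL [0.742 0.156 0.119] [0.6 0.7]
hingeR [ 0.795 -0.053  0.117] [0.5 0.5]
edgeL [0.588 0.116 0.274] [1.2 1.2]
edgeR [ 0.642 -0.09   0.276] [0.1 0.1]
knob [ 0.473 -0.021  0.03 ] [0.2 0.2]
trayL [0.473 0.067 0.033] [0.4 0.4]
trayR [ 0.514 -0.104  0.043] [0.4 0.4]
wallL [0.53  0.097 0.118] [0.7 0.8]
wallR [ 0.582 -0.106  0.108] [0.4 0.4]
lid w 0.21495376937347435 0.21256074585111515 len 0.22215502361482786 0.22403132202331216
hinge [0.76877023 0.05134941 0.11831343] edge [0.61482806 0.01299676 0.27514662] ang 0.7796464194105049 yaw(v) 0.24416602164525053
hingeL 0.21495376937347435 yaw 0.2487999877834692
edgeL 0.21256074585111515 yaw 0.25469603830021376
trayL 0.17639112027791834 yaw 0.23251571178458255
wallL 0.2101447692369507 yaw 0.24888957813316356
```

Measurements agree with the given sizes: lid 213×223 mm (given 214×220), knob height 30 mm (given 32). Lid angle is about 0.78, box yaw 0.247, origin about (0.653, 0.021), and the tray is about 60 mm out. Next I check reach, then push the tray with closed fingers on the knob.

```bash
cat > h.py <<'E'
import numpy as np
from scipy.spatial.transform import Rotation as Ro
yaw=0.247;u=np.array([np.cos(yaw),np.sin(yaw),0]);l=np.array([-u[1],u[0],0]);z=np.array([0,0,1.])
O=np.array([0.653,0.021,0])
def pose(bx,by,bz,t):
    "TCP pose putting the closed fingertip centre at box point, tool leaning forward by t"
    X=np.cos(t)*u+np.sin(t)*z;Z=np.sin(t)*u-np.cos(t)*z
    return O+bx*u+by*l+bz*z-0.073*Z, Ro.from_matrix(np.c_[X,np.cross(Z,X),Z]).as_rotvec()
E
python3 - <<'E'
from rig import *;from h import *
k=np.array([.473,-.021,0])-O;kx,ky=k@u,k@l;print("knob box",kx,ky)
t=.3;P={"hi":(kx-.055,ky,.17,t),"lo":(kx-.055,ky,.029,t),"end":(-.126,ky,.029,t),"lidhi":(-.01,0,.31,0),"liddn":(-.01,0,.128,0)}
ok={n:solve_ik(*pose(*p)) for n,p in P.items()}
for n,q in ok.items(): print(n,pose(*P[n])[0].round(3),None if q is None else np.round(q,2))
if all(q is not None for q in ok.values()):
    set_gripper(0); movep(*pose(*P["hi"])); line_to(pose(*P["lo"])[0])
    s=state();print(s["clock"],s["tcp_pos"],s["ft_force"],s["gripper_width"])
    import cv2
    for n in("side","top"):
        f=grab_frame(n); r,c=(130,220)if n=="side" else(180,190)
        globals()[n]=cv2.resize(f["img"][r:r+130,c:c+130,::-1],None,fx=3,fy=3,interpolation=cv2.INTER_CUBIC)
    cv2.imwrite("pics/pre.png",np.hstack([side,top]))
E
```

```text
knob box -0.184805885774409 0.0032839889062089393
hi [ 0.399 -0.04   0.24 ] [-0.41 -0.11 -0.59  0.85  0.18  2.5 ]
lo [ 0.399 -0.04   0.099] [-0.41  0.07 -0.85  0.4   0.18  2.5 ]
end [ 0.509 -0.012  0.099] [-0.25  0.23 -0.65  0.43  0.14  2.66]
lidhi [0.643 0.019 0.383] [-0.1   0.43  0.47  1.61 -0.    2.79]
liddn [0.643 0.019 0.201] [-0.1   0.46  0.06  1.17 -0.    2.79]
4.025 [ 0.39910958 -0.03998566  0.09922004] [-0.52731621  0.09348892 -0.29073936] 6.727069905241511e-05
```

View pics/pre.png

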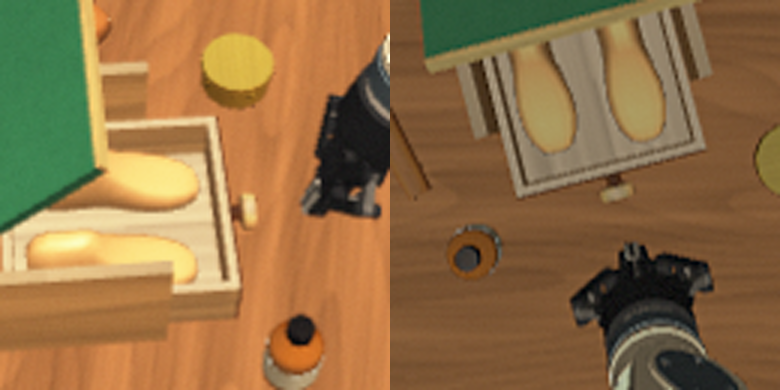

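Fingertips (top crop (632,250)) are aligned with the knob (617,190) along the box axis, and the bottle and tin are clear. Pushing.

```bash
python3 - <<'E'
from rig import *;from h import *
import cv2
ky=.0033;t=.3
r=line_to(pose(-.120,ky,.029,t)[0],rate=.03,stop_force=14)
s=state();print(r,s["clock"],s["ft_force"].round(2),"tip bx",(s["tcp_pos"]-pose(0,ky,.029,t)[0])@u)
for n in("side","top"):
    f=grab_frame(n); r_,c=(130,220)if n=="side" else(150,190)
    globals()[n]=cv2.resize(f["img"][r_:r_+130,c:c+130,::-1],None,fx=3,fy=3,interpolation=cv2.INTER_CUBIC)
cv2.imwrite("pics/push.png",np.hstack([side,top]))
E
```

```text
True 7.1667 [-0.7  -0.11 -0.19] tip bx -0.13536841118264437
```

View pics/push.png

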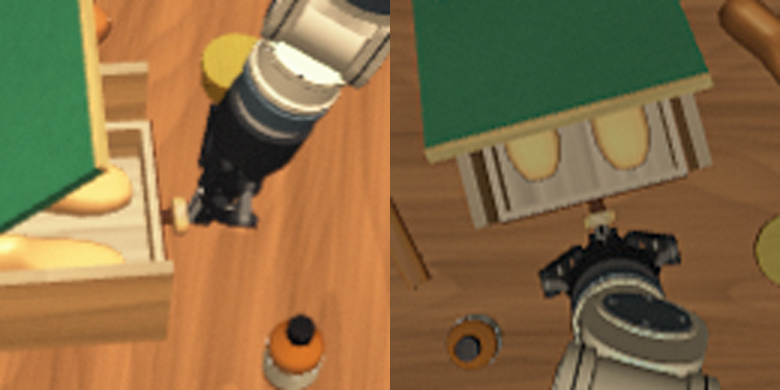

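Tray front is flush with the wall ends, stopped hard at tip x −135 mm (expected −136.5). A second gentle push confirms it, then I do the lid.

```bash
python3 - <<'E'
from rig import *;from h import *
import cv2
ky=.0033;t=.3
r=line_to(pose(-.125,ky,.029,t)[0],rate=.02,stop_force=14)
s=state();print(r,s["clock"],"tip bx",(s["tcp_pos"]-pose(0,ky,.029,t)[0])@u)
line_to(pose(-.20,ky,.029,t)[0]); line_to(pose(-.20,ky,.20,t)[0],rate=.2)
movep(*pose(-.20,0,.33,0)); line_to(pose(-.01,0,.33,0)[0],rate=.2)
s=state();print(s["clock"],s["tcp_pos"],s["ft_force"].round(2))
r=line_to(pose(-.01,0,.126,0)[0],rate=.05,stop_force=22)
s=state();print(r,s["clock"],"tip z",s["tcp_pos"][2]-.073,s["ft_force"].round(2))
f=grab_frame("side");cv2.imwrite("pics/lid.png",cv2.resize(f["img"][90:290,150:400,::-1],None,fx=2.5,fy=2.5))
E
```

```text
True 7.5333 tip bx -0.13517498768251393
10.8667 [0.64277005 0.01844271 0.40298129] [-0.32 -0.56  0.38]
True 14.5917 tip z 0.13015938083435769 [-0.76  0.33  6.13]
```

View pics/lid.png

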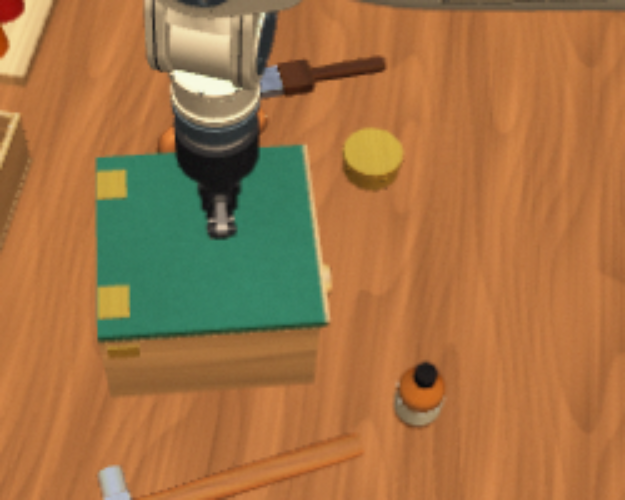

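The lid looks level on the box with the tip stopped at z = 130 mm, the expected shut height. Retreating straight up and checking.

```bash
python3 - <<'E'
from rig import *;from h import *
import cv2
line_to(pose(-.01,0,.33,0)[0],rate=.15); movep(*pose(-.25,-.10,.33,0)); wait(.5)
s=state();print(s["clock"],s["ft_force"].round(2))
import pickle
d={n:grab_frame(n) for n in("side","top")};pickle.dump(d,open("f1.pkl","wb"))
a=[cv2.resize(d[n]["img"][r:r+150,c:c+130,::-1],None,fx=3,fy=3,interpolation=cv2.INTER_CUBIC) for n,(r,c) in {"top":(115,185),"side":(105,180)}.items()]
cv2.imwrite("pics/end.png",np.hstack(a))
E
```

```text
17.65 [ 0.86  0.15 -0.52]
```

View pics/end.png

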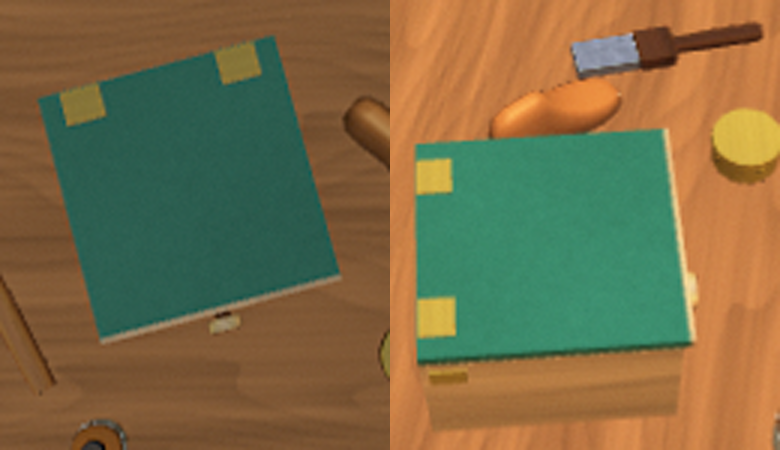

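Lid shut: edge corners at top (101,338)/(338,276) and side (691,344)/(665,130). The knob shows just beyond the lid at (225,325) in top, and the bystanders are unmoved. One numeric check, then hand-in if it passes.

```bash
python3 - <<'E'
import pickle;from tri import tri;from h import *;from rig import *
import cv2
d=pickle.load(open("f1.pkl","rb"))
C={"eL":((101,338),(691,344)),"eR":((338,276),(665,130)),"hL":((38,100),(417,362)),"hR":((273,37),(415,144))}
R={k:tri(d,(185+a[0]/3,115+a[1]/3),(180+(b[0]-390)/3,105+b[1]/3))[0] for k,(a,b) in C.items()}
for k,v in R.items():print(k,v.round(3))
ang=(R["eL"]+R["eR"]-R["hL"]-R["hR"])[2]/2/.22
f=d["top"];q=cv2.undistortPoints(np.array([[[185+225/3,115+327/3]]]),f["mtx"],f["dist_coeffs"])[0,0]
c=-f["R"].T@f["t"];w=f["R"].T@np.r_[q,1];X=c+w*(.032-c[2])/w[2]
kb=(X-O)@u;print("lid ang",ang,"knob bx (home -.126)",kb)
if abs(ang)<.04 and abs(kb+.126)<.008: finish_job();print("handed in")
E
```

```text
eL [0.525 0.1   0.118]
eR [ 0.576 -0.106  0.124]
hL [0.735 0.155 0.12 ]
hR [ 0.788 -0.053  0.124]
lid ang -0.004241939400731602 knob bx (home -.126) -0.1260463833498596
the job is handed in; nothing more can be done
handed in
```

I pushed the tray home with closed fingertips on its knob, then pushed the lid shut from above. I backed clear and handed the job in at about 18 s of the 45 s allowed; hand-in gives no verdict.

- **Tray:** the push stopped hard twice at the same place, within about 1.5 mm of where home should be. The final picture put the knob at box x = −126.0 mm, against −126 mm expected. The bystanders I could see in the last picture looked unmoved.
- **Lid:** the fingertips stopped at 130.2 mm above the bench, against 130 mm expected. From the two cameras the lid angle came out at about −0.004 rad, well under 0.04.
- **Disagreements:** the lid heights from the cameras came out 6–12 mm too low (118–124 mm against 130 mm), including at the hinge. That looks like a shared error in height and has little effect on the angle.
- **Not checked:** the two lasts are hidden under the shut lid, so I could not see them at the end. They were standing in the tray after the push.

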